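# Load the four-bay stage carrier with specimens

## Task

Load the microscope's stage carrier for the imaging run: put each of the four specimens on the mat into the insert whose recess has its size and shape (large round, small round, oblong, T), lying flat on the recess floor with the polished face up. Set each one down and let go of it, do not drop it. Leave the objective lens and the filter dish standing where they are on the mat.

Things in the scene. Friction and masses are not known exactly. Their poses are not given: they have to be found in the camera images.
- large_round_mount_centre (a point): Large round specimen: black resin cylinder, 40 mm in diameter, 28 mm high, 90 g, with a rectangle of polished steel in its top. On the 3 mm thick grey-blue mat, polished face up. Point: its centre, 14 mm above its underside; z up.
- small_round_mount_centre (a point): Small round specimen: black resin cylinder, 25 mm in diameter, 28 mm high, 40 g, with a dot of polished steel in its top. On the 3 mm thick grey-blue mat, polished face up. Point: its centre, 14 mm above its underside; z up.
- oblong_mount_centre (a point): Oblong specimen: black resin block, 60 mm long (its x), 30 mm wide (its y), 28 mm high, 120 g, with a strip of polished steel in its top. On the 3 mm thick grey-blue mat, polished face up. Point: its centre, 14 mm above its underside; z up.
- weld_tee_centre (a point): Weld specimen: bare steel slice of a T-joint, T seen from above, 28 mm high, 250 g, on the 3 mm thick mat, polished face up. Point: in the stem (grip there), 14 mm above its underside; z up. Stem 12 mm wide (y), from x -26 to +18 mm; crossbar 56 mm long (y), from x +18 to +30 mm. Centre of mass at x +12 mm.
- insert_large_round: Holder of the large round mount. Fixed aluminium plate 90 x 90 x 10 mm in a bay of the black stage carrier, one of four alike. Recess 5 mm deep, dark floor, round, 52 mm in diameter, central. Origin: middle of its underside, 4 mm above the bench (recess floor +5 mm, plate top +10 mm); z up.
- insert_small_round: Holder of the small round mount. Fixed aluminium plate 90 x 90 x 10 mm in a bay of the black stage carrier, one of four alike. Recess 5 mm deep, dark floor, round, 37 mm in diameter, central. Origin: middle of its underside, 4 mm above the bench (recess floor +5 mm, plate top +10 mm); z up.
- insert_oblong: Holder of the oblong mount. Fixed aluminium plate 90 x 90 x 10 mm in a bay of the black stage carrier, one of four alike. Recess 5 mm deep, dark floor, 72 mm (x) by 42 mm (y), central; the mount lies along it. Origin: middle of its underside, 4 mm above the bench (recess floor +5 mm, plate top +10 mm); z up.
- insert_tee: Holder of the weld T: its point over this origin, x axes alike. Fixed aluminium plate 90 x 90 x 10 mm in a bay of the black stage carrier, one of four alike. Recess 5 mm deep, dark floor, T-shaped, 6 mm larger all round: stem slot 24 mm wide (y), x -32 to +12; bar slot 68 mm (y), x +12 to +36. Origin: middle of its underside, 4 mm above the bench (recess floor +5 mm, plate top +10 mm); z up.
- objective_centre (a point): Bystander: a microscope objective standing nose up on its dust cap on the mat among the specimens, cream and black, 33 mm in diameter, 52 mm high, loose, 200 g; this point is on its axis half-way up.
- filter_dish_centre (a point): Bystander: a closed clear petri dish with a white filter disc in it, 60 mm in diameter, 14 mm high, loose, 50 g, on the mat among the specimens; this point is on its axis half-way up.
There are look-alikes about, which are no part of the job. What is shaped like the part that bears large_round_mount_centre but purple is not meant.

How it is judged:
By the outcome, as a careful person would: the job done as asked, in the order asked, and still so for the second after the job is handed in, with the robot touching nothing.
It also fails if it takes over 104 s, if anything falls off the work surface, if the arm or the gripper's body presses on something with over 40 N, if the wrist force passes 120 N, or if a joint passes its speed limit or range.

## Robot

A 6-joint arm with a two-finger parallel gripper is mounted at the origin on the work surface. World frame = base frame: x ahead of the robot, y to its left, z up, the work surface at z = 0. Lengths are in mm, angles in rad, forces in N, time in s.
With the tool pointing down it reaches from about 350 to 775 mm from the base axis. Payload 7.3 kg.
Tool frame: the origin (TCP) lies at the very end of the fingers, on their centre line; the grasp point (between the pads) lies 19 mm behind it; z points along the fingers, y is the line along which they close (so a half turn about z gives the same grasp; the last joint's range is limited). The gripper opens to 92 mm and grips with 3 to 60 N. Pads are 19 mm wide; open, the fingers measure 130 mm over their backs; the gripper's body (75 mm by 190 mm) begins 47 mm behind the grasp point.
Start: joints at [-1.341, 0.342, 1.524, -0, 1.275, -0.146], TCP at [192.707, -488.374, 226.741] pointing down, gripper open.
Joint ranges: [-2.53, 2.53], [-0.77, 2.02], [0.04, 2.7], [-1, 4.14], [0.28, 2.66], [-3.11, 3.11]. Speed limits (rad/s): [2.57, 2.57, 3.14, 3.14, 3.14, 3.14].

## Interface

Orientations are given as a unit quaternion [w, x, y, z].
In Python, from station import bot gives the robot as it stands.
- The arm moves only by the tool move_arm, never from a script. Its argument "series" is a list that holds one entry, the list of rows, each a list of 4 numbers: the shift along the tool's x, y, z in m, then the turn about the tool's z in rad. In form: [[[tx, ty, tz, yaw], ...]]. A call has 1 to 8 rows; each row shifts and turns the commanded pose from where the row before left it, along the tool's axes as they then stand; what a row does not reach is not made up. A row lasts 1/12 s, in which the tool goes at most 41.7 mm and 7.16 degrees, less where a joint would pass 70% of its speed; a pose out of reach is approached as far as the arm can. A call with a gripper value outside its range is refused whole. "claw" is the finger opening in m, from 0 to 0.0918, set as the call begins (left out, the last holds). The fingers move at their own pace and stop on an object; "squeeze" is the grip in N (left out, the last holds). Time passes only in rows, so rows that do not move let the fingers close. It gives the time, the measured TCP pose, the force, the opening and the grip force at its end, in the units of the state.
- bot.state(): the state, without advancing time (a new reading comes with each control period).
- bot.snapshot(name): name is "scene" or "side" or "wrist"; returns a dict with "frame" (420x560x3 uint8, red, green, blue), "fx", "fy", "cx", "cy" (pixels), "k1" (the pictures are not rectified: a ray, as slopes to the right and down, at radius r is drawn at 1 + k1 r^2 times it, then the intrinsics apply), "R" (3x3) and "t" (3): a world point X has camera coordinates R X + t. Camera axes: x right, y down, z forward; pixel columns grow to the right and rows downward; lengths in mm; the calibration is good to about 2 mm. A picture is of the moment at which its call begins. There is no depth.
- bot.close_job(): hands the job in; it is judged then, once.
The state is a dict: "clock": time; "joint_pos": joint angles; "joint_vel": joint speeds; "tau": joint torques, N m; "tcp_pos": TCP position; "tcp_rot": TCP orientation; "force": force on the tool from outside, world axes, zero at the start; "wrist_torque": the same for the moment, N m; "width": finger opening in mm; "grip_force": force on a finger pad.
Only numpy, scipy, OpenCV 4.12 (cv2) and the standard library are available. Lean on these libraries where they do the work, as an engineer would, in place of code of your own. Each camera call takes 0.05 s, during which the arm holds its last target. There are 200 camera calls.

## Working session

There is one attempt and no reset: what is moved stays moved. The work goes in short steps, Python scripts to look and compute and a tool call to move; the robot and the scene stay as the last step left them, time stands still between calls to the robot, and variables do not carry over. Pictures are saved under pics/ and viewed, at most 14 in all, crops included, and the job is handed in when it is done.

Besides the shell and the picture viewer there is one more tool, called after "Request:" as name(argument=value, ...) on one line, values as JSON. move_arm: Moves the arm, as the interface text tells. Its arguments: {"type":"object","properties":{"series":{"type":"array"},"claw":{"type":"number"},"squeeze":{"type":"number"}},"required":["series"]}

```bash
mkdir -p pics; ls
python3 - <<'E'
from station import bot
import cv2
for n in("scene","side","wrist"):
    s=bot.snapshot(n); cv2.imwrite(f"pics/{n}0.png",cv2.resize(s["frame"][:,:,::-1],(800,600),interpolation=cv2.INTER_CUBIC))
    print(n,s["fx"],s["cx"],s["cy"],s["k1"],s["R"],s["t"])
s=bot.state();print(s)
E
```

```text
pics
scene 405.67887047978456 283.6373105408525 213.52771936323796 -0.08825185111011938 [[-0.53945357  0.84200178 -0.00477996]
 [ 0.51140069  0.32312372 -0.7962791 ]
 [-0.6689239  -0.43200007 -0.60491053]] [ 237.46598503 -211.05271471 1161.12304271]
side 432.35854678306976 283.68084314712826 210.9884251628981 -0.09198458072967687 [[-7.99763982e-01 -6.00314509e-01  2.50361037e-04]
 [-4.63141335e-01  6.16750721e-01 -6.36489318e-01]
 [ 3.81939362e-01 -5.09157184e-01 -7.71285476e-01]] [369.72310621 254.22557383 747.88681379]
wrist 293.51095264484326 281.0062555012317 211.0012515990604 -0.031842596606243445 [[ 3.66087301e-01 -9.30580465e-01 -2.94943736e-04]
 [-8.91385560e-01 -3.50759134e-01  2.87053677e-01]
 [-2.67229998e-01 -1.04823797e-01 -9.57914453e-01]] [-524.46516941  -35.30940413  389.10204311]
{'clock': 0.15, 'joint_pos': array([-1.34099346e+00,  3.42564553e-01,  1.52477342e+00,  1.73504814e-05,
        1.27539874e+00, -1.46006640e-01]), 'joint_vel': array([ 2.79638352e-05, -2.86555727e-03, -3.38631114e-03, -2.03153985e-03,
       -1.13027482e-03,  1.40489183e-03]), 'tau': array([ 5.47602558e-04, -4.31472838e+01, -2.44353390e+01,  7.17664207e-02,
        5.37825411e-02, -8.25320058e-05]), 'tcp_pos': array([ 192.64339194, -488.06326296,  226.21207628]), 'tcp_rot': array([-5.71875747e-04,  9.82398097e-01,  1.86798424e-01, -1.56692166e-05]), 'force': array([0.02324318, 0.04114461, 0.03383289]), 'wrist_torque': array([ 0.02339149, -0.03550628,  0.03754031]), 'grip_force': 0.0, 'width': 92.10816355771507}
```

View pics/scene0.png

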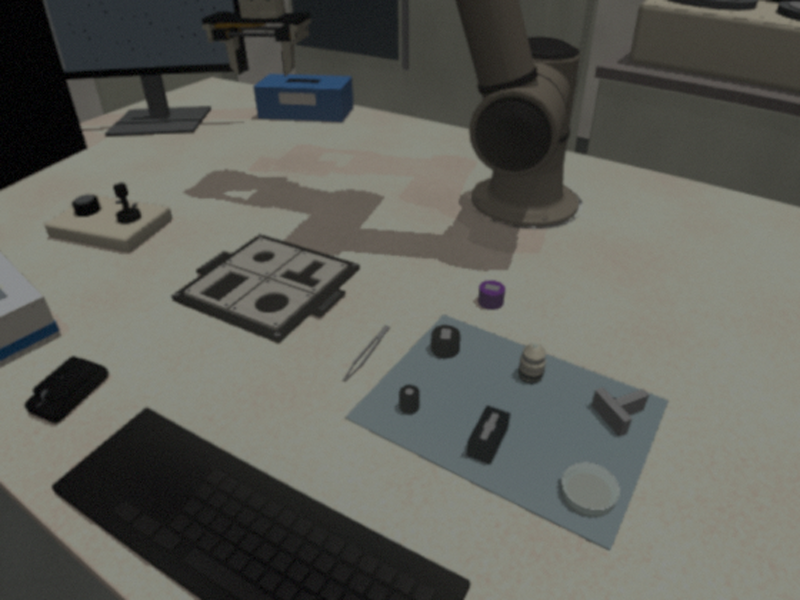

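View pics/side0.png

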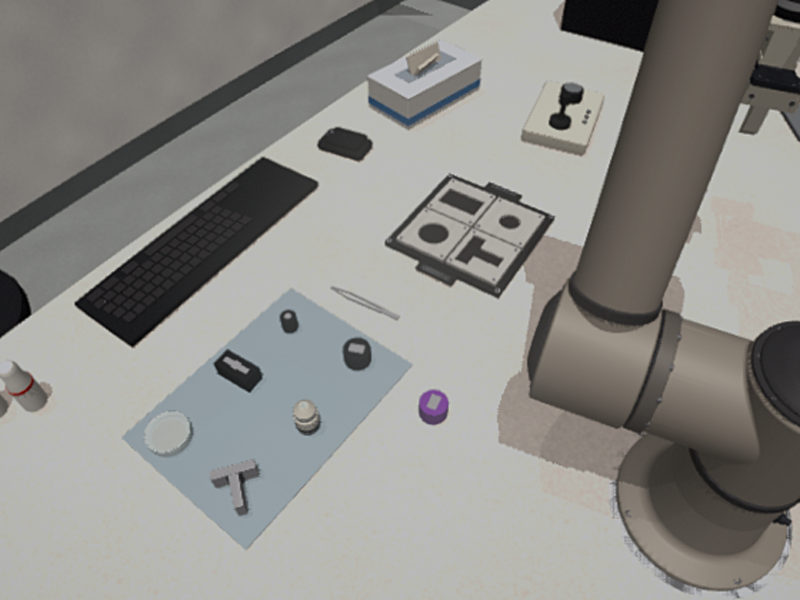

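Candidates (scene picture, 800x600): the large round is black at (446,340), with a purple look-alike at (491,293), off the mat. The small round is at (409,398), also black on the mat. The oblong is at (489,433), the T at (622,408), the objective at (533,362) and the dish at (590,488). In the side picture the carrier is at (470,235), with its recesses: large (433,233), small (510,222), oblong (460,202), T (478,252). I'll choose the black mounts on the mat, and check in crops.

```bash
cat > h.py <<'E'
from station import bot
import cv2, numpy as np
def K(s): return np.array([[s["fx"],0,s["cx"]],[0,s["fy"],s["cy"]],[0,0,1]]), np.array([s["k1"],0,0,0,0])
def world(s,px,z):
    "pixels (N,2) -> world xy at height z"
    k,d=K(s); u=cv2.undistortPoints(np.float64(px).reshape(-1,1,2),k,d)[:,0]
    R=np.array(s["R"]);t=np.array(s["t"]); c=-R.T@t
    r=np.c_[u,np.ones(len(u))]@R
    return (c+r*((np.broadcast_to(z,len(u))-c[2])/r[:,2])[:,None])[:,:2]
def proj(s,X):
    k,d=K(s); return cv2.projectPoints(np.float64(X),cv2.Rodrigues(np.array(s["R"]))[0],np.float64(s["t"]),k,d)[0][:,0]
def crop(s,x,y,w,h,k,name,grid=20):
    im=cv2.resize(s["frame"][y:y+h,x:x+w,::-1],None,fx=k,fy=k,interpolation=cv2.INTER_CUBIC)
    for g in range(-(-x//grid)*grid,x+w,grid):
        cv2.line(im,(int((g-x+.5)*k),0),(int((g-x+.5)*k),5),(0,0,255),1);cv2.putText(im,str(g),(int((g-x)*k),16),0,.4,(0,0,255),1)
    for g in range(-(-y//grid)*grid,y+h,grid):
        cv2.line(im,(0,int((g-y+.5)*k)),(5,int((g-y+.5)*k)),(0,0,255),1);cv2.putText(im,str(g),(6,int((g-y+.5)*k)+4),0,.4,(0,0,255),1)
    cv2.imwrite(f"pics/{name}.png",im)
E
python3 - <<'E'
from h import *
s=bot.snapshot("side")
crop(s,82,195,210,190,3,"mat"); crop(s,265,118,128,96,6,"car",10)
E
```

```text
(no output)
```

View pics/mat.png

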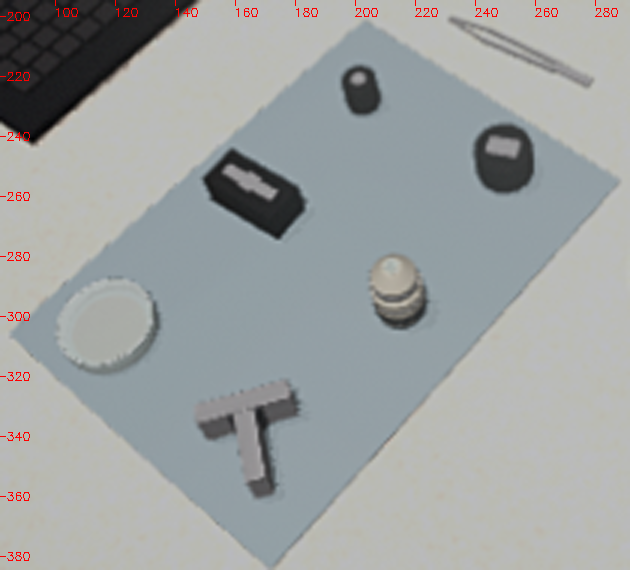

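View pics/car.png

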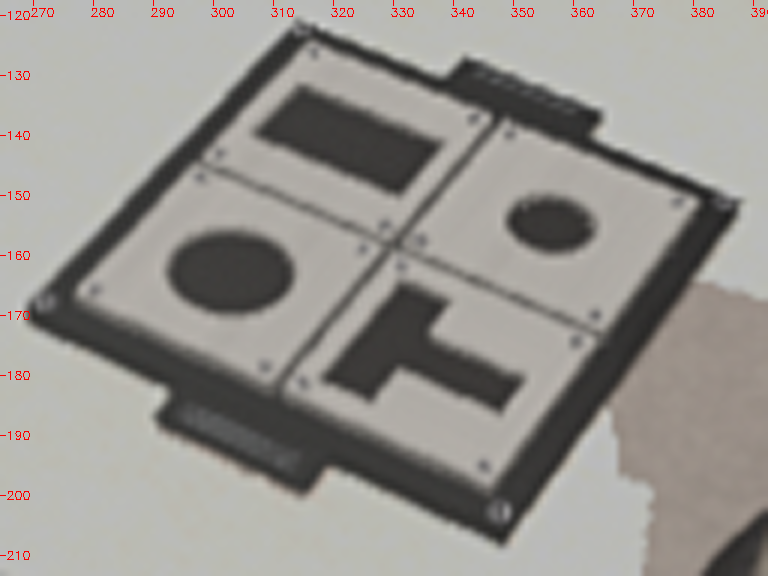

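The crops confirm it: black large round with steel rectangle at side px (249,244), small at (201,221), oblong (165,256), T stem at (165,338). The recesses are clear in the carrier crop.

Run:
```python
from h import *
np.set_printoptions(precision=1,suppress=True)
s=bot.snapshot("side")
m=lambda p:np.array(p)/3+[81.7,194.7]
c=lambda p:np.array(p)/6+[264.6,117.6]
print("small,large,obl",world(s,m([(358,78),(503,147),(250,182)]),31))
print("obl ends",world(s,m([(227,169),(275,192)]),31))
print("tee bar L,R mid; stem end, tip",world(s,m([(196,414),(294,387),(256,487)]),31))
print("obj top, dish",world(s,m([(394,268),(107,323)]),[55,17]))
print("recess L,S",world(s,c([(231,272),(551,224)]),14))
print("obl corners",world(s,c([(302,84),(444,145),(400,195),(253,133)]),14))
print("tee: bar ends mid, stem end mid",world(s,c([(430,292),(348,394),(514,395)]),14))
print("carrier seams centre & ends",world(s,c([(392,246),(498,118),(278,387),(200,162),(605,340)]),14))
```

```text
small,large,obl [[600.5 103.6]
 [482.1  87.9]
 [597.1 209.9]]
obl ends [[616.9 212.1]
 [578.1 205.4]]
tee bar L,R mid; stem end, tip [[503.5 342.4]
 [470.1 295. ]
 [443.8 351.5]]
obj top, dish [[465.6 208.2]
 [600.9 333.9]]
recess L,S [[ 539.  -179.7]
 [ 451.  -281.3]]
obl corners [[ 581.2 -292.3]
 [ 511.6 -295.8]
 [ 509.6 -258.6]
 [ 579.9 -253.6]]
tee: bar ends mid, stem end mid [[ 469.3 -218. ]
 [ 464.7 -152.1]
 [ 413.5 -190. ]]
carrier seams centre & ends [[ 495.8 -231.1]
 [ 502.5 -324.3]
 [ 488.2 -139. ]
 [ 587.1 -225.4]
 [ 400.2 -236.9]]
```

Request:
move_arm(series=[[[0, 0, 0, 0.106], [0, 0, 0, 0.105], [0, 0, 0, 0.105], [0.029, -0.0216, 0, 0], [0.029, -0.0216, 0, 0], [0.029, -0.0216, 0, 0], [0.029, -0.0216, 0, 0], [0.029, -0.0216, 0, 0]]])

```text
clock: 0.92
tcp_pos: [331.9, -370.7, 226.7]
tcp_rot: [0.0, 1.0, 0.03, 0.0]
force: [0.4, -1.4, -0.8]
width: 91.6
grip_force: 0.0
```

Request:
move_arm(series=[[[0.029, -0.0216, 0, 0], [0.029, -0.0216, 0, 0], [0.029, -0.0216, 0, 0], [0.029, -0.0216, 0, 0], [0.029, -0.0216, 0, 0], [0.029, -0.0216, 0, 0], [0, 0, 0, 0], [0, 0, 0, 0]]])

```text
clock: 1.58
tcp_pos: [497.8, -230.7, 226.3]
tcp_rot: [-0.0, 0.999, 0.032, -0.0]
force: [0.3, 0.6, 0.1]
width: 92.0
grip_force: 0.0
```

```bash
cat >> h.py <<'E'
def st():
    s=bot.state(); w,x,y,z=s["tcp_rot"]; th=np.arctan2(2*(x*y+w*z),1-2*(y*y+z*z))
    print("t",round(s["clock"],2),"tcp",np.round(s["tcp_pos"],1),"th",round(th,4),"F",np.round(s["force"],1),"w",round(s["width"],1),"g",round(s["grip_force"],1))
    return np.array(s["tcp_pos"]),th
def go(x,y,th,p=None):
    "tool-frame shift and yaw from measured pose to (x,y,th), shift expressed at th"
    p,t0=st() if p is None else p
    d=np.array([x,y])-p[:2]; c,s=np.cos(th),np.sin(th)
    print("yaw",round(t0-th,4),"shift mm",np.round([d@[c,s],d@[s,-c]],1))
E
python3 - <<'E'
from h import *
st(); s=bot.snapshot("wrist"); np.save("pics/s1.npy",s,allow_pickle=True)
q=proj(s,[[495.8,-231.1,14]]);print(q)
x,y=(q[0]-[140,105]).astype(int);crop(s,max(x,0),max(y,0),280,210,2.8,"w1")
E
```

```text
t 1.58 tcp [ 497.8 -230.7  226.3] th 0.0635 F [0.3 0.6 0.1] w 92.0 g 0.0
[[281.08285124 187.58984828]]
```

View pics/w1.png

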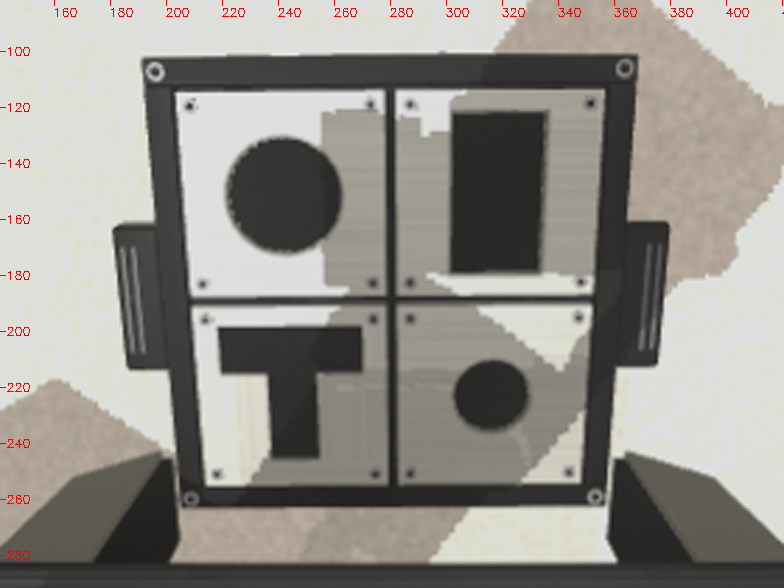

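Carrier view from the wrist, in crop pixels: large recess at (284,195), oblong (500,192), T (290,350 stem top), small (491,395).

Run:
```python
from h import *
np.set_printoptions(precision=1,suppress=True)
s=np.load("pics/s1.npy",allow_pickle=True).item()
c=lambda p:np.array(p)/2.8+[140.7,81.7]
W=lambda p:world(s,c(p),14)
print("L,S",W([(284,195),(491,395)]))
o=W([(452,112),(548,111),(541,272),(449,272)]);print("obl",o,o.mean(0))
t=W([(218,326),(361,326),(362,373),(220,373),(268,373),(317,373),(272,459),(319,459)]);print("tee",t)
a=W([(390,90),(392,486),(185,298),(600,299),(391,299)]);print("seams",a, np.arctan2(*(a[0]-a[1])[::-1]), np.arctan2(*(a[2]-a[3])[::-1])-np.pi/2)
print("tee origin: from stem end", t[6:].mean(0), "bar far", t[:2].mean(0))
go(530,215,.0635)
```

```text
L,S [[ 538.5 -180.1]
 [ 451.1 -280.5]]
obl [[ 578.3 -251.4]
 [ 581.4 -292.6]
 [ 511.3 -297.5]
 [ 508.7 -255.7]] [ 544.9 -274.3]
tee [[ 476.9 -151.1]
 [ 481.  -217.2]
 [ 458.3 -218.8]
 [ 454.1 -152. ]
 [ 455.5 -174.6]
 [ 456.9 -197.7]
 [ 411.7 -177.4]
 [ 413.2 -200.2]]
seams [[ 585.7 -224.2]
 [ 401.1 -236.5]
 [ 489.2 -135.9]
 [ 500.6 -326. ]
 [ 494.6 -230.2]] 0.06674542397271355 0.05980451329260217
tee origin: from stem end [ 412.5 -188.8] bar far [ 478.9 -184.1]
t 1.63 tcp [ 496.9 -231.7  226.4] th 0.0616 F [-0.2  0.6  0.2] w 92.2 g 0.0
yaw -0.0019 shift mm [  61.4 -443.7]
```

Request:
move_arm(series=[[[0.005, -0.037, 0, 0], [0.005, -0.037, 0, 0], [0.005, -0.037, 0, 0], [0.005, -0.037, 0, 0], [0.005, -0.037, 0, 0], [0.005, -0.037, 0, 0], [0.005, -0.037, 0, 0], [0.005, -0.037, 0, 0]]])

```text
clock: 2.3
tcp_pos: [518.7, 65.8, 226.9]
tcp_rot: [0.0, 1.0, 0.029, 0.0]
force: [0.9, -0.2, 0.3]
width: 92.0
grip_force: 0.0
```

Request:
move_arm(series=[[[0.005, -0.037, 0, 0], [0.005, -0.037, 0, 0], [0.005, -0.037, 0, 0], [0.005, -0.037, 0, 0], [0, 0, 0, 0], [0, 0, 0, 0]]])

```text
clock: 2.8
tcp_pos: [530.1, 214.7, 226.3]
tcp_rot: [0.0, 1.0, 0.031, -0.0]
force: [-0.3, -0.1, -0.6]
width: 91.5
grip_force: 0.0
```

Run:
```python
from h import *
st(); s=bot.snapshot("wrist"); np.save("pics/s2.npy",s,allow_pickle=True)
print(proj(s,[[600,104,31],[482,88,31],[597,210,31],[466,334,31],[600,334,17]]))
crop(s,80,50,400,260,2,"w2")
```

```text
t 2.8 tcp [530.1 214.7 226.3] th 0.0613 F [-0.3 -0.1 -0.6] w 91.5 g 0.0
[[378.84202639 136.15420534]
 [377.02714671 231.40813991]
 [288.26583933 132.88740863]
 [185.00215142 232.34220496]
 [185.13128872 123.81506308]]
```

View pics/w2.png

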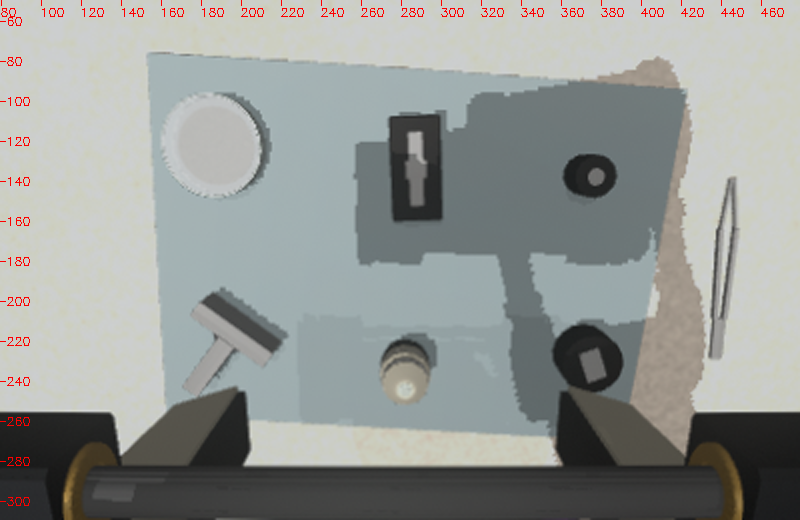

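Wrist view of the mat (crop pixels): small dot (596,177), large's rectangle (594,365), oblong strip (415,169), T around (230,345), objective (405,375), dish (212,145). I'll enlarge the T and the oblong.

Run:
```python
from h import *
np.set_printoptions(precision=1,suppress=True)
s=np.load("pics/s2.npy",allow_pickle=True).item()
c=lambda p:np.array(p)/2+[79.75,49.75]
print("S,L,O,strip ends",world(s,c([(596,177),(594,365),(415.5,169),(414,132),(416.5,206)]),31))
crop(s,160,185,70,70,8,"tee",10)
im=cv2.imread("pics/tee.png"); crop(s,260,100,60,70,8,"ob",10); cv2.imwrite("pics/both.png",np.hstack([im,cv2.imread("pics/ob.png")])[:, :800+300][:, :1040])
b=cv2.imread("pics/both.png");cv2.imwrite("pics/both.png",cv2.resize(b,None,fx=.75,fy=.75))
```

```text
S,L,O,strip ends [[597.5 104.9]
 [480.8  88.2]
 [595.4 210.8]
 [615.9 213. ]
 [574.2 208.8]]
```

View pics/both.png

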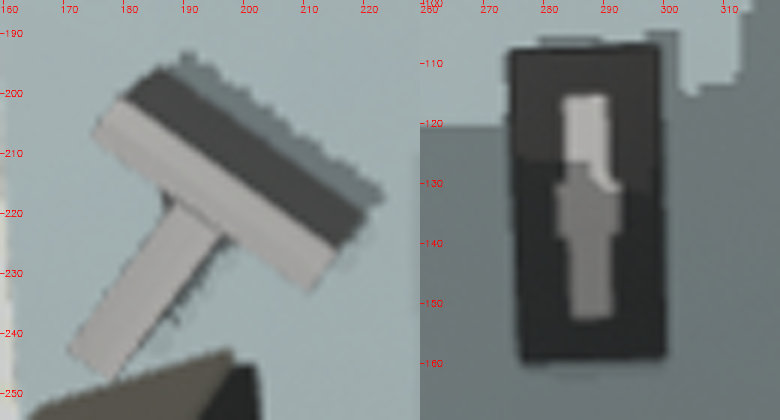

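Run:
```python
from h import *
np.set_printoptions(precision=2,suppress=True)
s=np.load("pics/s2.npy",allow_pickle=True).item()
W=lambda p,o:world(s,np.array(p)/6+np.array(o)-.4,31)
ang=lambda a,b:np.arctan2(*(b-a)[::-1])
t=W([(122,95),(92,133),(310,292),(338,250),(66,350),(110,380),(175,200),(222,235)],(160,185))
print(t); bar=t[:4].mean(0); tip=t[4:6].mean(0); 
print("bar",bar,"tip",tip,np.linalg.norm(bar-tip),"ang",ang(tip,bar),ang(t[3],t[0])-np.pi/2,ang(t[2],t[1])-np.pi/2,ang(t[4],t[6]),ang(t[5],t[7]))
u=(bar-tip)/np.linalg.norm(bar-tip); print("pt",bar-24*u,tip+26*u)
o=W([(86,50),(240,44),(246,358),(102,362),(166,96),(172,320)],(260,100)); print(o,"ang",ang(o[3],o[0]),ang(o[2],o[1]),ang(o[5],o[4]),"mid strip",o[4:].mean(0),"corn",o[:4].mean(0))
go(481,88,.0615)
```

```text
[[508.09 338.88]
 [499.51 345.48]
 [466.8  300.22]
 [476.71 294.19]
 [450.08 353.34]
 [443.6  344.06]
 [485.82 328.54]
 [478.59 318.79]]
bar [487.78 319.69] tip [446.84 348.7 ] 50.17304266455314 ang -0.6164099782042626 -0.6122070988928482 -0.6257517495409555 -0.6066598407635081 -0.6253581587263152
pt [468.19 333.57] [468.05 333.67]
[[623.52 228.1 ]
 [626.37 199.07]
 [567.5  193.3 ]
 [564.98 221.77]
 [616.1  212.43]
 [574.03 208.46]] ang 0.10778089363563556 0.09761672175422727 0.09412689898846481 mid strip [595.07 210.44] corn [595.59 210.56]
t 2.85 tcp [530.2 213.5 226.4] th 0.0597 F [-1.3 -0.5  0.7] w 91.6 g 0.0
yaw -0.0018 shift mm [-56.8 122.3]
```

Request:
move_arm(series=[[[-0.0142, 0.0306, 0.015, 0], [-0.0142, 0.0306, 0.015, 0], [-0.0142, 0.0306, 0.015, 0], [-0.0142, 0.0305, 0.015, 0], [0, 0, 0.036, 0], [0, 0, 0.036, 0], [0, 0, 0.036, 0], [0, 0, 0.036, 0]]])

```text
clock: 3.52
tcp_pos: [480.8, 86.5, 22.0]
tcp_rot: [0.0, 1.0, 0.028, 0.001]
force: [0.6, 0.6, -0.8]
width: 91.8
grip_force: 0.0
```

Request:
move_arm(series=[[[0, 0, 0.006, 0], [0, 0, 0.006, 0], [0, 0, 0, 0]]])

```text
clock: 3.77
tcp_pos: [481.2, 88.1, 11.1]
tcp_rot: [0.0, 1.0, 0.029, -0.0]
force: [-0.7, 0.3, 0.7]
width: 91.7
grip_force: 0.0
```

```bash
python3 -c "
from h import *
go(481,88.2,.0615)"
```

```text
t 3.77 tcp [481.2  88.1  11.1] th 0.0582 F [-0.7  0.3  0.7] w 91.7 g 0.0
yaw -0.0033 shift mm [-0.2 -0.1]
```

Request:
move_arm(series=[[[0, 0, 0.001, 0], [0, 0, 0, 0], [0, 0, 0, 0], [0, 0, 0, 0], [0, 0, 0, 0], [0, 0, 0, 0], [0, 0, 0, 0], [0, 0, 0, 0]]], claw=0.03, squeeze=30)

```text
clock: 4.43
tcp_pos: [480.9, 89.2, 9.7]
tcp_rot: [0.0, 1.0, 0.03, 0.0]
force: [0.5, -0.2, -0.3]
width: 43.0
grip_force: 0.0
```

```bash
python3 -c "
from h import *
go(538.7,-180.1,.062)"
```

```text
t 4.43 tcp [480.9  89.2   9.7] th 0.06 F [ 0.5 -0.2 -0.3] w 43.0 g 0.0
yaw -0.002 shift mm [ 41.  272.4]
```

Request:
move_arm(series=[[[0, 0, 0, 0], [0, 0, 0, 0], [0, 0, 0, 0], [0, 0, -0.02, 0], [0, 0, -0.035, 0], [0, 0, -0.035, 0], [0, 0, 0, 0]]])

```text
clock: 5.02
tcp_pos: [484.4, 89.3, 105.2]
tcp_rot: [0.0, 1.0, 0.03, 0.005]
force: [1.6, 0.1, -0.2]
width: 38.3
grip_force: 30.0
```

```bash
python3 -c "
from h import *
go(538.7,-180.1,.062)"
```

```text
t 5.02 tcp [484.4  89.3 105.2] th 0.0599 F [ 1.6  0.1 -0.2] w 38.3 g 30.0
yaw -0.0021 shift mm [ 37.5 272.3]
```

Request:
move_arm(series=[[[0.005, 0.034, 0, 0], [0.005, 0.034, 0, 0], [0.005, 0.034, 0, 0], [0.005, 0.034, 0, 0], [0.005, 0.034, 0, 0], [0.005, 0.034, 0, 0], [0.005, 0.034, 0, 0], [0.005, 0.034, 0, 0]]])

```text
clock: 5.68
tcp_pos: [536.8, -181.6, 99.0]
tcp_rot: [-0.0, 1.0, 0.03, -0.0]
force: [1.4, 0.4, -0.6]
width: 38.3
grip_force: 30.0
```

Request:
move_arm(series=[[[0, 0, 0.02, 0], [0, 0, 0.02, 0], [0, 0, 0, 0]]])

```text
clock: 5.93
tcp_pos: [534.4, -179.5, 55.6]
tcp_rot: [-0.002, 1.0, 0.029, -0.003]
force: [-1.3, 1.0, -1.5]
width: 38.5
grip_force: 30.0
```

Run:
```python
from h import *
go(538.7,-180.1,.062)
s=bot.snapshot("side"); q=proj(s,[[538,-180,50]])[0].astype(int); crop(s,q[0]-50,q[1]-40,100,80,5,"p1",10)
print(bot.state()["force"])
```

```text
t 5.93 tcp [ 534.4 -179.5   55.6] th 0.0583 F [-1.3  1.  -1.5] w 38.5 g 30.0
yaw -0.0037 shift mm [4.3 0.8]
[-0.83275601  0.1155506  -1.06440459]
```

View pics/p1.png

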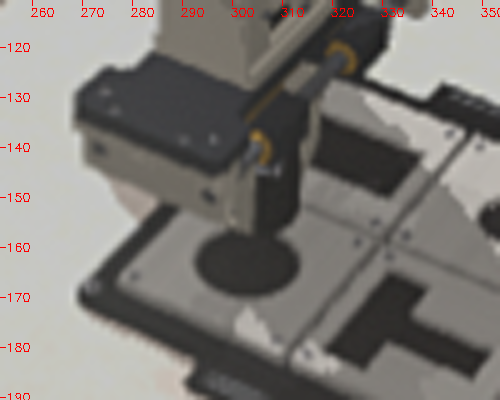

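The large mount is held upright over its recess (at px 305,150), so I go on down.

Request:
move_arm(series=[[[0.001, 0, 0.015, 0], [0.001, 0, 0.012, 0], [0, 0, 0, 0], [0, 0, 0, 0], [0, 0, 0, 0]]])

```text
clock: 6.4
tcp_pos: [539.5, -179.7, 33.4]
tcp_rot: [0.0, 1.0, 0.03, 0.0]
force: [-0.6, 0.5, -1.6]
width: 38.1
grip_force: 30.0
```

```bash
python3 -c "
from h import *
go(538.7,-180.1,.062)"
```

```text
t 6.4 tcp [ 539.5 -179.7   33.4] th 0.0603 F [-0.6  0.5 -1.6] w 38.1 g 30.0
yaw -0.0017 shift mm [-0.8  0.3]
```

Request:
move_arm(series=[[[-0.0008, 0, 0.006, 0], [0, 0, 0.005, 0], [0, 0, 0.003, 0], [0, 0, 0.0015, 0], [0, 0, 0, 0], [0, 0, 0, 0]]])

```text
clock: 6.9
tcp_pos: [538.3, -179.9, 17.1]
tcp_rot: [-0.0, 1.0, 0.03, -0.0]
force: [0.1, -0.3, -1.7]
width: 38.4
grip_force: 30.0
```

Request:
move_arm(series=[[[0, 0, 0.0008, 0], [0, 0, 0, 0], [0, 0, 0, 0]]])

```text
clock: 7.15
tcp_pos: [538.3, -179.9, 16.5]
tcp_rot: [0.0, 1.0, 0.03, 0.0]
force: [-0.3, -0.0, -0.5]
width: 38.1
grip_force: 30.0
```

Request:
move_arm(series=[[[0, 0, 0.0006, 0], [0, 0, 0, 0], [0, 0, 0, 0]]])

```text
clock: 7.4
tcp_pos: [538.3, -179.9, 15.8]
tcp_rot: [0.0, 1.0, 0.03, 0.0]
force: [-0.5, -0.0, -1.3]
width: 38.0
grip_force: 30.0
```

Request:
move_arm(series=[[[0, 0, 0.0005, 0], [0, 0, 0, 0], [0, 0, 0, 0]]])

```text
clock: 7.65
tcp_pos: [538.4, -179.9, 15.7]
tcp_rot: [0.0, 1.0, 0.03, 0.0]
force: [-1.7, -0.0, 4.9]
width: 37.9
grip_force: 30.0
```

Request:
move_arm(series=[[[0, 0, 0, 0], [0, 0, 0, 0], [0, 0, 0, 0], [0, 0, 0, 0], [0, 0, 0, 0], [0, 0, -0.02, 0], [0, 0, -0.035, 0], [0, 0, -0.03, 0]]], claw=0.06)

```text
clock: 8.32
tcp_pos: [537.9, -179.7, 100.9]
tcp_rot: [-0.0, 1.0, 0.03, -0.001]
force: [0.7, 0.1, 0.1]
width: 60.0
grip_force: 0.0
```

Request:
move_arm(series=[[[0.0095, -0.035, 0, 0], [0.0095, -0.035, 0, 0], [0.0095, -0.035, 0, 0], [0.0095, -0.035, 0, 0], [0.0095, -0.035, 0, 0], [0.0095, -0.035, 0, 0], [0.0095, -0.035, 0, 0], [0.0095, -0.035, 0, 0]]])

```text
clock: 8.98
tcp_pos: [597.5, 106.0, 100.3]
tcp_rot: [0.0, 1.0, 0.03, 0.0]
force: [-0.1, -0.7, 0.4]
width: 60.1
grip_force: 0.0
```

Request:
move_arm(series=[[[0, 0, 0.03, 0], [0, 0, 0.02, 0], [0, 0, 0, 0], [0, 0, 0, 0], [0, 0, 0, 0]]])

```text
clock: 9.4
tcp_pos: [598.2, 103.8, 51.3]
tcp_rot: [0.0, 1.0, 0.03, 0.001]
force: [-0.2, -0.7, -0.6]
width: 59.9
grip_force: 0.0
```

Run:
```python
from h import *
go(598,104.7,.06)
s=bot.snapshot("side"); q=proj(s,[[530,-200,30]])[0].astype(int); crop(s,q[0]-60,q[1]-45,120,90,5,"p2",10)
```

```text
t 9.4 tcp [598.2 103.8  51.3] th 0.0592 F [-0.2 -0.7 -0.6] w 59.9 g 0.0
yaw -0.0008 shift mm [-0.1 -0.9]
```

View pics/p2.png

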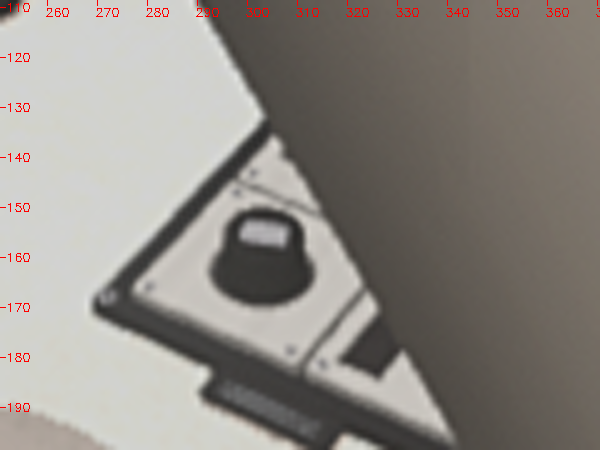

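The large mount is upright in its recess (top at px 302,155). Next, the small one.

Request:
move_arm(series=[[[0, -0.0009, 0.02, 0], [0, 0, 0.014, 0], [0, 0, 0.0073, 0], [0, 0, 0, 0], [0, 0, 0, 0], [0, 0, 0, 0]]])

```text
clock: 9.95
tcp_pos: [598.3, 104.9, 10.3]
tcp_rot: [0.0, 1.0, 0.03, 0.001]
force: [0.7, 0.2, 0.4]
width: 59.9
grip_force: 0.0
```

Request:
move_arm(series=[[[0, 0, 0, 0], [0, 0, 0, 0], [0, 0, 0, 0], [0, 0, 0, 0], [0, 0, 0, 0], [0, 0, 0, 0], [0, 0, 0, 0], [0, 0, 0, 0]]], claw=0.015, squeeze=25)

```text
clock: 10.62
tcp_pos: [597.4, 105.1, 9.0]
tcp_rot: [0.0, 1.0, 0.03, 0.0]
force: [-0.0, 0.3, 0.6]
width: 23.5
grip_force: 25.0
```

```bash
python3 -c "
from h import *
go(451.2,-280.7,.06)"
```

```text
t 10.62 tcp [597.4 105.1   9. ] th 0.0598 F [-0.   0.3  0.6] w 23.5 g 25.0
yaw -0.0002 shift mm [-169.1  376.3]
```

Request:
move_arm(series=[[[0, 0, -0.02, 0], [0, 0, -0.035, 0], [0, 0, -0.035, 0], [-0.0154, 0.0342, 0, 0], [-0.0154, 0.0342, 0, 0], [-0.0154, 0.0342, 0, 0], [-0.0154, 0.0342, 0, 0], [-0.0154, 0.0342, 0, 0]]])

```text
clock: 11.28
tcp_pos: [529.8, -71.5, 99.1]
tcp_rot: [0.0, 1.0, 0.03, 0.0]
force: [0.0, -1.0, -0.7]
width: 23.0
grip_force: 25.0
```

Request:
move_arm(series=[[[-0.0154, 0.0342, 0, 0], [-0.0154, 0.0342, 0, 0], [-0.0154, 0.0342, 0, 0], [-0.0154, 0.0342, 0, 0], [-0.0154, 0.0342, 0, 0], [-0.0154, 0.0342, 0, 0], [0, 0, 0.03, 0], [0, 0, 0.02, 0]]])

```text
clock: 11.95
tcp_pos: [450.0, -283.2, 48.4]
tcp_rot: [0.001, 1.0, 0.028, 0.001]
force: [-0.7, 1.3, -1.6]
width: 23.0
grip_force: 25.0
```

Request:
move_arm(series=[[[0, 0, 0.01, 0], [0, 0, 0.008, 0], [0, 0, 0, 0], [0, 0, 0, 0], [0, 0, 0, 0], [0, 0, 0, 0]]])

```text
clock: 12.45
tcp_pos: [451.6, -280.8, 32.1]
tcp_rot: [0.001, 1.0, 0.03, 0.001]
force: [-0.5, -1.4, 0.2]
width: 22.8
grip_force: 25.0
```

```bash
python3 -c "
from h import *
go(451.2,-280.7,.06)"
```

```text
t 12.45 tcp [ 451.6 -280.8   32.1] th 0.0606 F [-0.5 -1.4  0.2] w 22.8 g 25.0
yaw 0.0006 shift mm [-0.4 -0.1]
```

Request:
move_arm(series=[[[-0.0004, 0, 0.006, 0], [0, 0, 0.005, 0], [0, 0, 0.003, 0], [0, 0, 0.0015, 0], [0, 0, 0, 0], [0, 0, 0, 0]]])

```text
clock: 12.95
tcp_pos: [450.3, -280.6, 15.4]
tcp_rot: [-0.0, 1.0, 0.03, -0.0]
force: [-0.3, 0.2, -0.4]
width: 23.4
grip_force: 25.0
```

Request:
move_arm(series=[[[0, 0, 0.0006, 0], [0, 0, 0, 0], [0, 0, 0, 0]]])

```text
clock: 13.2
tcp_pos: [450.5, -280.7, 15.0]
tcp_rot: [0.0, 1.0, 0.03, 0.0]
force: [-0.2, -0.1, -0.5]
width: 23.3
grip_force: 25.0
```

Request:
move_arm(series=[[[0, 0, 0.0005, 0], [0, 0, 0, 0], [0, 0, 0, 0]]])

```text
clock: 13.45
tcp_pos: [450.5, -280.7, 15.0]
tcp_rot: [0.0, 1.0, 0.03, 0.0]
force: [-1.0, 0.9, 5.8]
width: 23.5
grip_force: 25.0
```

Request:
move_arm(series=[[[0, 0, 0, 0], [0, 0, 0, 0], [0, 0, 0, 0], [0, 0, 0, 0], [0, 0, 0, 0], [0, 0, -0.02, 0], [0, 0, -0.035, 0], [0, 0, -0.03, -0.04]]], claw=0.055)

```text
clock: 14.12
tcp_pos: [449.9, -280.3, 100.1]
tcp_rot: [-0.001, 0.999, 0.05, -0.001]
force: [1.1, -0.6, -0.0]
width: 54.8
grip_force: 0.0
```

Request:
move_arm(series=[[[0.0138, -0.0339, 0, 0], [0.0138, -0.0339, 0, 0], [0.0138, -0.0339, 0, 0], [0.0138, -0.0339, 0, 0], [0.0138, -0.0339, 0, 0], [0.0138, -0.0339, 0, 0], [0.0138, -0.0339, 0, 0], [0.0138, -0.0339, 0, 0]]])

```text
clock: 14.78
tcp_pos: [533.3, 2.0, 99.4]
tcp_rot: [0.0, 0.999, 0.05, -0.0]
force: [1.0, -0.3, 0.6]
width: 55.0
grip_force: 0.0
```

Request:
move_arm(series=[[[0.0138, -0.0339, 0, 0], [0.0138, -0.0339, 0, 0], [0.0138, -0.0339, 0, 0], [0.0138, -0.0339, 0, 0], [0.0138, -0.0339, 0, 0], [0.0138, -0.0339, 0, 0], [0, 0, 0.03, 0], [0, 0, 0.02, 0]]])

```text
clock: 15.45
tcp_pos: [595.5, 213.4, 48.3]
tcp_rot: [-0.0, 0.999, 0.052, 0.001]
force: [-0.9, -1.3, -0.9]
width: 55.0
grip_force: 0.0
```

Request:
move_arm(series=[[[0, 0, 0, 0], [0, 0, 0, 0], [0, 0, 0, 0]]])

```text
clock: 15.7
tcp_pos: [596.0, 210.6, 50.5]
tcp_rot: [-0.0, 0.999, 0.05, 0.001]
force: [-0.1, 0.2, 1.4]
width: 55.0
grip_force: 0.0
```

Run:
```python
from h import *
go(595.3,210.5,.1)
s=bot.snapshot("scene"); q=proj(s,[[500,-230,20]])[0].astype(int); crop(s,q[0]-75,q[1]-50,150,100,5,"p3",10)
```

```text
t 15.7 tcp [596.  210.6  50.5] th 0.0992 F [-0.1  0.2  1.4] w 55.0 g 0.0
yaw -0.0008 shift mm [-0.7  0.1]
```

View pics/p3.png

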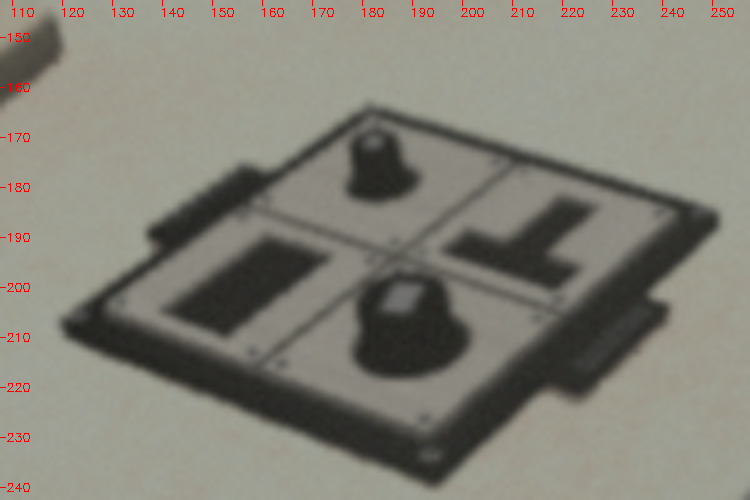

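Both rounds stand in their recesses, at px (375,165) and (408,325) in the crop. Now the oblong.

Request:
move_arm(series=[[[-0.0005, 0, 0.02, 0], [0, 0, 0.014, 0], [0, 0, 0.0065, 0], [0, 0, 0, 0], [0, 0, 0, 0], [0, 0, 0, 0]]])

```text
clock: 16.25
tcp_pos: [595.8, 210.9, 10.3]
tcp_rot: [-0.0, 0.999, 0.05, 0.001]
force: [-0.7, 0.7, 0.7]
width: 54.9
grip_force: 0.0
```

Request:
move_arm(series=[[[0, 0, 0, 0], [0, 0, 0, 0], [0, 0, 0, 0], [0, 0, 0, 0], [0, 0, 0, 0], [0, 0, 0, 0], [0, 0, 0, 0], [0, 0, 0, 0]]], claw=0.02, squeeze=35)

```text
clock: 16.92
tcp_pos: [594.9, 210.9, 9.1]
tcp_rot: [0.0, 0.999, 0.05, 0.0]
force: [-1.1, -0.3, 3.3]
width: 29.8
grip_force: 35.0
```

```bash
python3 -c "
from h import *
go(545.2,-274.5,.062)"
```

```text
t 16.92 tcp [594.9 210.9   9.1] th 0.0998 F [-1.1 -0.3  3.3] w 29.8 g 35.0
yaw 0.0378 shift mm [-79.7 481.4]
```

Request:
move_arm(series=[[[0, 0, -0.02, 0], [0, 0, -0.035, 0], [0, 0, -0.035, 0.038], [-0.0061, 0.037, 0, 0], [-0.0061, 0.037, 0, 0], [-0.0061, 0.037, 0, 0], [-0.0061, 0.037, 0, 0], [-0.0061, 0.037, 0, 0]]])

```text
clock: 17.58
tcp_pos: [575.1, 22.8, 98.7]
tcp_rot: [0.0, 1.0, 0.031, -0.0]
force: [0.4, 0.2, -1.7]
width: 30.0
grip_force: 35.0
```

Request:
move_arm(series=[[[-0.0061, 0.037, 0, 0], [-0.0061, 0.037, 0, 0], [-0.0061, 0.037, 0, 0], [-0.0061, 0.037, 0, 0], [-0.0061, 0.037, 0, 0], [-0.0061, 0.037, 0, 0], [-0.0061, 0.037, 0, 0], [-0.0061, 0.037, 0, 0]]])

```text
clock: 18.25
tcp_pos: [544.7, -275.8, 98.6]
tcp_rot: [-0.0, 1.0, 0.031, -0.0]
force: [1.5, 0.1, -0.7]
width: 29.9
grip_force: 35.0
```

Request:
move_arm(series=[[[0, 0, 0.03, 0], [0, 0, 0.02, 0], [0, 0, 0.01, 0], [0, 0, 0.008, 0], [0, 0, 0, 0], [0, 0, 0, 0], [0, 0, 0, 0], [0, 0, 0, 0]]])

```text
clock: 18.92
tcp_pos: [546.2, -274.2, 32.2]
tcp_rot: [0.001, 1.0, 0.031, 0.001]
force: [0.1, -0.6, -1.5]
width: 30.0
grip_force: 35.0
```

```bash
python3 -c "
from h import *
go(545.2,-274.5,.062)"
```

```text
t 18.92 tcp [ 546.2 -274.2   32.2] th 0.0625 F [ 0.1 -0.6 -1.5] w 30.0 g 35.0
yaw 0.0005 shift mm [-1.   0.2]
```

Request:
move_arm(series=[[[-0.0006, 0, 0.006, 0], [0, 0, 0.005, 0], [0, 0, 0.003, 0], [0, 0, 0.0015, 0], [0, 0, 0, 0], [0, 0, 0, 0]]])

```text
clock: 19.42
tcp_pos: [544.8, -274.2, 15.3]
tcp_rot: [0.0, 1.0, 0.031, -0.0]
force: [-0.1, 1.7, -1.9]
width: 29.4
grip_force: 35.0
```

Request:
move_arm(series=[[[0, 0, 0.0006, 0], [0, 0, 0, 0], [0, 0, 0, 0]]])

```text
clock: 19.67
tcp_pos: [544.8, -274.3, 15.1]
tcp_rot: [0.0, 1.0, 0.031, 0.0]
force: [-1.7, 1.0, 2.9]
width: 29.8
grip_force: 35.0
```

Request:
move_arm(series=[[[0, 0, 0.0005, 0], [0, 0, 0, 0], [0, 0, 0, 0]]])

```text
clock: 19.92
tcp_pos: [544.8, -274.3, 15.1]
tcp_rot: [0.0, 1.0, 0.031, 0.0]
force: [-2.6, 1.1, 6.9]
width: 30.1
grip_force: 35.0
```

Request:
move_arm(series=[[[0, 0, 0, 0], [0, 0, 0, 0], [0, 0, 0, 0], [0, 0, 0, 0], [0, 0, 0, 0], [0, 0, -0.02, 0], [0, 0, -0.035, 0], [0, 0, -0.03, 0]]], claw=0.05)

```text
clock: 20.58
tcp_pos: [544.2, -273.7, 99.6]
tcp_rot: [-0.001, 1.0, 0.031, -0.001]
force: [1.2, -0.4, 1.1]
width: 49.9
grip_force: 0.0
```

Request:
move_arm(series=[[[-0.0023, -0.036, 0, 0], [-0.0023, -0.036, 0, 0], [-0.0023, -0.036, 0, 0], [-0.0023, -0.036, 0, 0], [-0.0023, -0.036, 0, 0], [-0.0023, -0.036, 0, 0], [-0.0023, -0.036, 0, 0], [-0.0023, -0.036, 0, 0]]])

```text
clock: 21.25
tcp_pos: [507.9, 13.8, 99.2]
tcp_rot: [-0.0, 1.0, 0.031, -0.0]
force: [0.9, -0.3, -0.4]
width: 50.0
grip_force: 0.0
```

Request:
move_arm(series=[[[-0.0023, -0.036, 0, 0], [-0.0023, -0.036, 0, 0], [-0.0023, -0.036, 0, 0], [-0.0023, -0.036, 0, 0], [-0.0023, -0.036, 0, 0], [-0.0023, -0.036, 0, 0], [-0.0023, -0.036, 0, 0], [-0.0023, -0.036, 0, 0]]])

```text
clock: 21.92
tcp_pos: [471.7, 300.2, 99.1]
tcp_rot: [0.0, 1.0, 0.031, -0.0]
force: [0.1, 0.1, 0.4]
width: 49.5
grip_force: 0.0
```

Request:
move_arm(series=[[[-0.0023, -0.0355, 0, 0], [0, 0, 0, 0.113], [0, 0, 0, 0.113], [0, 0, 0, 0.113], [0, 0, 0, 0.113], [0, 0, 0, 0.113], [0, 0, 0, 0.114], [0, 0, 0, 0]]])

```text
clock: 22.58
tcp_pos: [467.7, 333.7, 98.9]
tcp_rot: [0.0, 0.952, -0.306, -0.0]
force: [-0.3, 0.6, 0.1]
width: 49.9
grip_force: 0.0
```

Request:
move_arm(series=[[[0, 0, 0.03, 0], [0, 0, 0.02, 0], [0, 0, 0, 0], [0, 0, 0, 0], [0, 0, 0, 0]]])

```text
clock: 23.0
tcp_pos: [468.6, 334.1, 50.2]
tcp_rot: [-0.0, 0.953, -0.303, 0.0]
force: [0.2, -0.1, 0.4]
width: 50.1
grip_force: 0.0
```

```bash
python3 -c "
from h import *
go(468,333.6,-.617)
s=bot.snapshot('wrist'); crop(s,140,200,280,210,2.8,'w3')"
```

```text
t 23.0 tcp [468.6 334.1  50.2] th -0.6157 F [ 0.2 -0.1  0.4] w 50.1 g 0.0
yaw 0.0013 shift mm [-0.2  0.7]
```

View pics/w3.png

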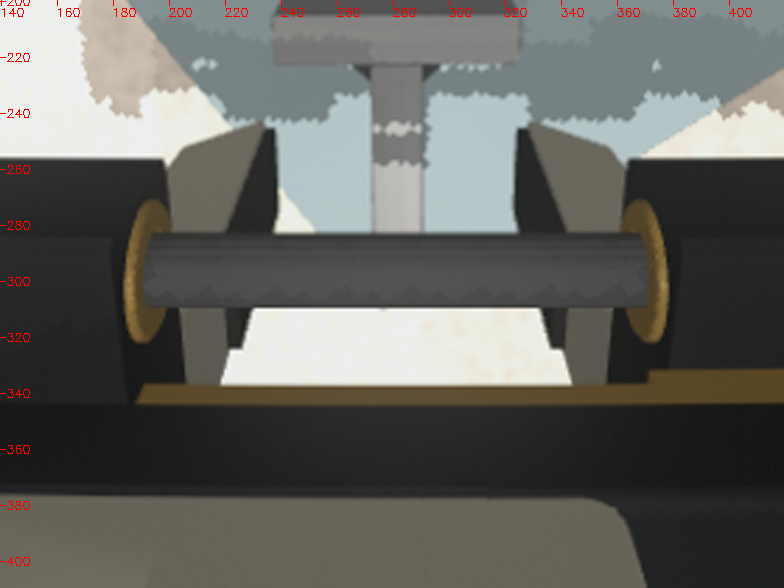

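The stem at (398,150) is centred between the fingers and aligned with them.

Request:
move_arm(series=[[[0, 0, 0.02, 0], [0, 0, 0.014, 0], [0, 0, 0.0068, 0], [0, 0, 0, 0], [0, 0, 0, 0], [0, 0, 0, 0]]])

```text
clock: 23.55
tcp_pos: [468.8, 334.1, 9.7]
tcp_rot: [-0.001, 0.953, -0.304, 0.001]
force: [-0.3, 0.0, 0.5]
width: 49.7
grip_force: 0.0
```

Request:
move_arm(series=[[[0, 0, 0, 0], [0, 0, 0, 0], [0, 0, 0, 0], [0, 0, 0, 0], [0, 0, 0, 0], [0, 0, 0, 0], [0, 0, 0, 0], [0, 0, 0, 0]]], claw=0.004, squeeze=50)

```text
clock: 24.22
tcp_pos: [468.0, 333.8, 8.5]
tcp_rot: [-0.0, 0.953, -0.304, 0.0]
force: [-0.5, 0.5, 0.3]
width: 11.4
grip_force: 50.0
```

Request:
move_arm(series=[[[0, 0, 0, 0], [0, 0, 0, 0], [0, 0, -0.015, 0], [0, 0, -0.03, 0], [0, 0, -0.03, 0], [0, 0, -0.015, 0], [0, 0, 0, 0], [0, 0, 0, 0]]])

```text
clock: 24.88
tcp_pos: [467.9, 333.7, 98.4]
tcp_rot: [-0.0, 0.953, -0.304, 0.0]
force: [-0.2, 0.1, -4.4]
width: 11.7
grip_force: 50.0
```

```bash
python3 -c "
from h import *
print(bot.state()['wrist_torque'])
go(444.5,-187,.062)"
```

```text
[ 0.11185711  0.09219167 -0.06344336]
t 24.88 tcp [467.9 333.7  98.4] th -0.6172 F [-0.2  0.1 -4.4] w 11.7 g 50.0
yaw -0.6792 shift mm [-55.6 518.2]
```

Request:
move_arm(series=[[[0, 0, 0, -0.06], [0, 0, 0, -0.113], [0, 0, 0, -0.113], [0, 0, 0, -0.113], [0, 0, 0, -0.113], [0, 0, 0, -0.107], [0, 0, 0, -0.06], [-0.002, 0.018, 0, 0]]])

```text
clock: 25.55
tcp_pos: [466.0, 317.0, 96.0]
tcp_rot: [0.0, 0.999, 0.033, -0.001]
force: [0.1, -0.7, -2.6]
width: 11.7
grip_force: 50.0
```

Request:
move_arm(series=[[[-0.0037, 0.0345, 0, 0], [-0.0037, 0.0345, 0, 0], [-0.0037, 0.0345, 0, 0], [-0.0037, 0.0345, 0, 0], [-0.0037, 0.0345, 0, 0], [-0.0037, 0.0345, 0, 0], [-0.0037, 0.0345, 0, 0], [-0.0037, 0.0345, 0, 0]]])

```text
clock: 26.22
tcp_pos: [452.7, 36.9, 96.6]
tcp_rot: [-0.0, 1.0, 0.031, -0.002]
force: [1.2, -0.7, -2.6]
width: 11.8
grip_force: 50.0
```

Request:
move_arm(series=[[[-0.0037, 0.0345, 0, 0], [-0.0037, 0.0345, 0, 0], [-0.0037, 0.0345, 0, 0], [-0.0037, 0.0345, 0, 0], [-0.0037, 0.0345, 0, 0], [-0.0037, 0.0345, 0, 0], [-0.002, 0.017, 0, 0], [0, 0, 0, 0]]])

```text
clock: 26.88
tcp_pos: [443.2, -189.8, 96.6]
tcp_rot: [-0.0, 1.0, 0.029, -0.001]
force: [-0.1, -0.7, -2.3]
width: 11.8
grip_force: 50.0
```

Request:
move_arm(series=[[[0, 0, 0.03, 0], [0, 0, 0.02, 0], [0, 0, 0.015, 0], [0, 0, 0, 0], [0, 0, 0, 0], [0, 0, 0, 0], [0, 0, 0, 0]]])

```text
clock: 27.47
tcp_pos: [444.8, -186.7, 34.2]
tcp_rot: [0.0, 1.0, 0.031, 0.001]
force: [-0.4, -0.7, -2.4]
width: 11.7
grip_force: 50.0
```

```bash
python3 -c "
from h import *
go(444.5,-187,.062)
s=bot.snapshot('side'); q=proj(s,[[450,-187,25]])[0].astype(int); crop(s,q[0]-60,q[1]-50,120,90,5,'p4',10)
s=bot.snapshot('wrist'); crop(s,140,200,280,110,2.8,'w4')
a=cv2.imread('pics/p4.png');b=cv2.imread('pics/w4.png');h=np.zeros((758,784,3),np.uint8);h[:450,:600]=a;h[450:]=b;cv2.imwrite('pics/pw4.png',cv2.resize(h,None,fx=.79,fy=.79))"
```

```text
t 27.47 tcp [ 444.8 -186.7   34.2] th 0.0622 F [-0.4 -0.7 -2.4] w 11.7 g 50.0
yaw 0.0002 shift mm [-0.3  0.3]
```

View pics/pw4.png

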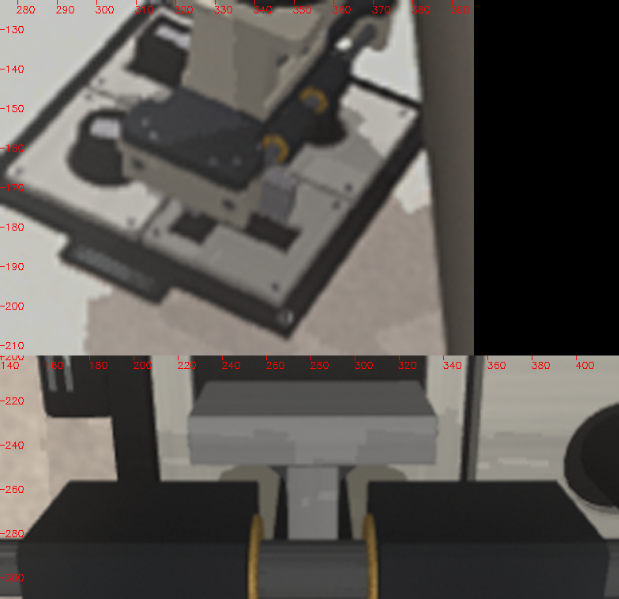

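The T is held level above its slot. Bar edges (188–437) and recess line up, so I lower it.

Request:
move_arm(series=[[[0, 0, 0.007, 0], [0, 0, 0.005, 0], [0, 0, 0.003, 0], [0, 0, 0.002, 0], [0, 0, 0, 0], [0, 0, 0, 0]]])

```text
clock: 28.07
tcp_pos: [444.2, -186.7, 16.3]
tcp_rot: [-0.0, 1.0, 0.031, -0.0]
force: [-0.2, 0.2, -3.0]
width: 11.3
grip_force: 50.0
```

Request:
move_arm(series=[[[0, 0, 0.0008, 0], [0, 0, 0, 0], [0, 0, 0, 0]]])

```text
clock: 28.32
tcp_pos: [444.3, -186.8, 15.8]
tcp_rot: [0.0, 1.0, 0.031, 0.0]
force: [0.2, 0.1, -2.4]
width: 11.3
grip_force: 50.0
```

Request:
move_arm(series=[[[0, 0, 0.0005, 0], [0, 0, 0, 0], [0, 0, 0, 0]]])

```text
clock: 28.57
tcp_pos: [444.3, -186.7, 15.2]
tcp_rot: [0.0, 1.0, 0.031, 0.0]
force: [0.5, -0.0, -2.6]
width: 11.5
grip_force: 50.0
```

Request:
move_arm(series=[[[0, 0, 0.0005, 0], [0, 0, 0, 0], [0, 0, 0, 0]]])

```text
clock: 28.82
tcp_pos: [444.3, -186.7, 14.7]
tcp_rot: [0.0, 1.0, 0.031, -0.0]
force: [0.4, -0.5, -3.8]
width: 11.8
grip_force: 50.0
```

Request:
move_arm(series=[[[0, 0, 0.0004, 0], [0, 0, 0, 0], [0, 0, 0, 0]]])

```text
clock: 29.07
tcp_pos: [444.3, -186.8, 14.5]
tcp_rot: [0.0, 1.0, 0.031, 0.0]
force: [-0.9, 0.0, 0.7]
width: 11.7
grip_force: 50.0
```

Request:
move_arm(series=[[[0, 0, 0, 0], [0, 0, 0, 0], [0, 0, 0, 0], [0, 0, 0, 0], [0, 0, 0, 0], [0, 0, -0.015, 0], [0, 0, -0.035, 0], [0, 0, -0.035, 0]]], claw=0.04)

```text
clock: 29.73
tcp_pos: [443.3, -186.1, 99.3]
tcp_rot: [-0.001, 1.0, 0.031, -0.002]
force: [1.4, -0.5, -0.4]
width: 40.0
grip_force: 0.0
```

Request:
move_arm(series=[[[0, 0, -0.035, 0], [0, 0, -0.035, 0], [0.0166, 0.0138, -0.017, 0], [0.0166, 0.0138, -0.017, 0], [0.0166, 0.0138, -0.01, 0], [0, 0, 0, 0], [0, 0, 0, 0]]])

```text
clock: 30.32
tcp_pos: [496.8, -225.3, 213.3]
tcp_rot: [0.0, 1.0, 0.031, 0.0]
force: [-0.6, 0.1, -0.6]
width: 40.1
grip_force: 0.0
```

```bash
python3 -c "
from h import *
st()
s=bot.snapshot('wrist'); np.save('pics/s5.npy',s,allow_pickle=True)
crop(s,141,82,280,200,2.8,'w5')
q=lambda X:print(((proj(s,X)-[140.7,81.7])*2.8).round())
q([[538.5,-180.1,37],[451.1,-280.6,37],[545,-274.4,37],[468.4,-185.3,37],[418.5,-188.5,37]])"
```

```text
t 30.32 tcp [ 496.8 -225.3  213.3] th 0.0616 F [-0.6  0.1 -0.6] w 40.1 g 0.0
[[286. 202.]
 [513. 421.]
 [522. 200.]
 [294. 370.]
 [298. 478.]]
```

View pics/w5.png

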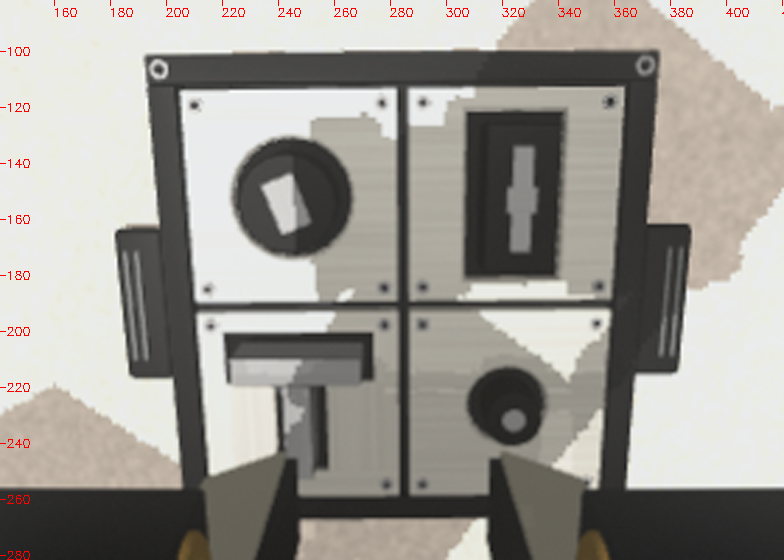

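All four tops are within a few pixels of the prediction, e.g. large (286,203), small (514,420), oblong (522,200), T bar (296,370). They lie flat in their recesses and the gripper is clear, so I hand in.

```bash
python3 -c "
from station import bot
print(bot.close_job())"
```

```text
the job is handed in; nothing more can be done
None
```

All four specimens sit in their matching inserts, flat with the polished face up and released, as the last wrist picture shows. I steered clear of the objective and the filter dish but took no final picture of the mat; the job was handed in at about 30 s, and no verdict came back.

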